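# Sampler off its tripod, then hold the incubator lid at the loading mark

## Task

Air sampling is finished and the plates are due in the incubator: lift the air sampler off its tripod by its bail handle, keep it upright, and set it down gently, standing wholly on the bench mat. Let go of it, then raise the incubator's sprung lid by its bar handle until the lid pointers stand at the long 35-degree loading mark, not swinging it past 45 degrees, and finish while still holding the lid steady at that mark so that the plates can be slid in. Leave the other things on the table where they are.

Things in the scene. Friction and masses are not known exactly. Their poses are not given: they have to be found in the camera images.
- sampler: Air sampler: upright aluminium cylinder, 104 mm diameter, white inlet cap on top at 133 mm, 0.6 to 0.95 kg; starts in the tripod's dish. Origin: centre of underside, z up. Rigid bail handle: steel rods rise at sampler y = +-60 mm; the black flat-sided grip joins them along y, 74 mm long, 12 mm wide (x), 12 mm high, its centre 165 mm above the origin, 32 mm above the cap.
- tripod: Low steel sampling tripod, fixed: a round dish, 116 mm outside and 110 mm inside diameter, on three short legs whose feet stand 80 mm from the axis (91 mm to the outside). Origin: on the table under its centre. The dish floor, on which the sampler stands, is 55 mm above the table, its rim 60 mm.
- mat: Teal bench mat, fixed, flat, 380 mm (its x) by 240 mm (its y), 3 mm thick, in the middle of the table between tripod and incubator. Origin: centre of its underside; its x points away from the robot. Its half towards the robot is clear; the capless sampler and the dish stack stand on the far half (mat x above +40 mm).
- incubator: White plate incubator, fixed, left or right of the mat, 240 x 240 mm, case 125 mm high (160 with the lid). Origin: centre of underside; its control panel faces its -x, the lid hinge is at its +x side, along its y. On both sides a steel quadrant round the hinge (radius 100 mm, ticks every 10 degrees, one long thick mark at 35 degrees), swept by a pointer on the lid. It carries the lid.
- lid (a joint): Angle of the incubator lid, rad: 0 closed (as at the start), growing as its front edge rises about the hinge; the loading mark is at 0.61 (35 degrees), the end stop at 0.95. A coil spring and its weight always pull it shut (1.1 N m when closed, 1.4 N m at the mark: 5 to 7 N at the handle); it never stays up by itself.
- lid_handle (a point): Centre of the lid's handle, a round steel bar 12 mm thick, 124 mm long, along the incubator's y axis, on 10 mm posts at y = +-55 mm; it moves with the lid. Lid closed: 205 mm in front (incubator -x) of the hinge axis, 80 mm above it, 205 mm above the table. The bar's axis is 45 mm above the lid's top, free below between the posts.
- lid_hinge (a point): Middle of the lid's hinge axis, which runs along the incubator's y axis, 115 mm behind (incubator +x) its centre and 125 mm above the table.
- open_sampler: Bystander: capless aluminium sampler, 104 mm diameter, 77 mm high, with a plate on top and no handle, on the far half of the mat. Origin: centre of its underside.
- dish_stack: Bystander: stack of four clear dishes bound with cream tape, 90 mm diameter, 59 mm high, on the far half of the mat. Origin: centre of its underside.
- dish: Bystander: one clear dish, 90 mm diameter, 15 mm high, on the table in front of the incubator. Origin: centre of its underside.
- tape_roll: Bystander: roll of cream tape lying flat, 100 mm diameter, 24 mm high, on the table on the robot's side of the tripod. Origin: centre of its underside.

How it is judged:
By the outcome, as a careful person would: the job done as asked, in the order asked, and still so for the second after the job is handed in, while the arm keeps its last pose, push and grip.
It also fails if it takes over 64 s, if anything falls off the work surface, if the arm or the gripper's body presses on something with over 40 N, if the wrist force passes 120 N, or if a joint passes its speed limit or range.

## Robot

A 7-joint arm with a two-finger parallel gripper is mounted at the origin on the work surface. World frame = base frame: x ahead of the robot, y to its left, z up, the work surface at z = 0. Lengths are in mm, angles in degrees, forces in N, time in s.
With the tool pointing down it reaches from about 425 to 875 mm from the base axis. Payload 4.7 kg.
Tool frame: the origin (TCP) lies on the centre line of the jaws, within the pads' length; the fingertips stand 11 mm ahead of it and the grasp point (between the pads) lies 8 mm behind it; z points along the fingers, y is the line along which they close (so a half turn about z gives the same grasp; the last joint's range is limited). The gripper opens to 87 mm and grips with 3 to 60 N. Pads are 19 mm wide; open, the fingers measure 117 mm over their backs; the gripper's body (75 mm by 190 mm) begins 51 mm behind the grasp point.
Start: joints at [-75.739, 18.392, -4.016, 83.108, 1.295, 78.541, -3.26], TCP at [151.247, 632.178, 233.587] pointing down, gripper open.
Joint ranges: [-163.93, 163.93], [-17.29, 119.83], [-79.2, 71.16], [3.27, 140.29], [-89.18, 269.18], [5.43, 117.66], [-154.24, 154.24]. Speed limits (degrees/s): [147.25, 147.25, 180, 180, 180, 180, 180].

## Interface

Orientations are given as a 3x3 rotation matrix whose columns are the frame's x, y, z axes.
In Python, from station import robot, grab_frame, ticket gives the robot as it stands.
- The arm moves only by the tool apply_moves, never from a script. Its argument "increments" is one flat list of numbers, 5 for each row, row after row: the closure, from 0 (fully open) to 1 (shut), then the shift along the tool's x, y, z in units of 80 mm (1.0 is 80 mm), then the turn about the tool's z in units of 45 degrees (1.0 is 45 degrees). In form: [gripper, dx, dy, dz, yaw, gripper, dx, dy, dz, yaw, ...]. A call has 1 to 5 rows; each row is the pose to reach, as a shift and turn from the pose commanded when the call began, along the tool's axes at that moment; what a row does not reach only later rows make up. A row lasts 1/12 s, in which the tool goes at most 41.7 mm and 7.16 degrees, less where a joint would pass 70% of its speed; a pose out of reach is approached as far as the arm can. A call with a number of a shift or a turn outside -1 to 1 is refused whole. A call with a gripper value outside its range is refused whole. The fingers move at their own pace and stop on an object; the grip force is fixed at half the most. Time passes only in rows, so rows that repeat a pose let the fingers close. It gives the time, the measured TCP pose, the force, the opening and the grip force at its end, in the units of the state.
- robot.sense(): the state, without advancing time (a new reading comes with each control period).
- grab_frame(name): name is "scene" or "top" or "wrist"; returns a dict with "image" (480x640x3 uint8, red, green, blue), "range_z" (480x640 float32, mm along the optical axis (not along the pixel's ray), 0 where there is no reading), "fx", "fy", "cx", "cy" (pixels), "R" (3x3) and "t" (3): a world point X has camera coordinates R X + t. Camera axes: x right, y down, z forward; pixel columns grow to the right and rows downward; lengths in mm; the calibration is good to about 2 mm. A picture is of the moment at which its call begins.
- ticket.sign_off(): hands the job in; it is judged then, once.
The state is a dict: "clock": time; "joints": joint angles; "joint_velocities": joint speeds; "effort": joint torques, N m; "ee_pos": TCP position; "orientation": TCP orientation; "contact_force": force on the tool from outside, world axes, zero at the start; "wrist_torque": the same for the moment, N m; "grip_width": opening from 0.0 (shut) to 1.0 (fully open); "grip_force": force on a finger pad.
Only numpy, scipy, OpenCV 4.12 (cv2) and the standard library are available. Lean on these libraries where they do the work, as an engineer would, in place of code of your own. Each camera call takes 0.05 s, during which the arm holds its last target. There are 200 camera calls.

## Working session

There is one attempt and no reset: what is moved stays moved. The work goes in short steps, Python scripts to look and compute and a tool call to move; the robot and the scene stay as the last step left them, time stands still between calls to the robot, and variables do not carry over. Pictures are saved under pics/ and viewed, at most 10 in all, crops included, and the job is handed in when it is done.

Besides the shell and the picture viewer there is one more tool, called after "Emit:" as a command line: name --argument value ..., lists and objects as JSON in quotes. apply_moves: Moves the arm, as the interface text tells. Its arguments: {"type":"object","properties":{"increments":{"type":"array","items":{"type":"number","minimum":-1,"maximum":1}}},"required":["increments"]}

```bash
mkdir -p pics; cat > h.py <<'E'
import numpy as np, cv2
from station import robot, grab_frame, ticket
def snap(cam,name):
    f=grab_frame(cam); cv2.imwrite(f'pics/{name}.png',f['image'][:,:,::-1]); np.savez(f'{name}.npz',**f); return f
def pts(f):
    z=f['range_z'];v,u=np.indices(z.shape)
    c=np.stack([(u-f['cx'])/f['fx']*z,(v-f['cy'])/f['fy']*z,z],-1)
    return (c-f['t'])@f['R']
E
python3 - <<'E'
from h import *
np.set_printoptions(precision=3,suppress=True)
print(robot.sense())
for n in('scene','top'):
    f=snap(n,n+'0'); print(n,f['fx'],f['R'],f['t'])
E
```

```text
{'clock': 0.0, 'joints': array([-75.739,  18.439,  -4.015,  83.176,   1.295,  78.541,  -3.26 ]), 'joint_velocities': array([-0.014,  0.069,  0.087, -0.001,  0.052,  0.016, -0.019]), 'effort': array([ -0.   , -49.13 ,  -0.404, -31.254,  -0.064,   0.044,   0.   ]), 'ee_pos': array([151.158, 631.623, 232.449]), 'orientation': array([[-0.973,  0.233, -0.   ],
       [ 0.233,  0.973, -0.002],
       [-0.   , -0.002, -1.   ]]), 'contact_force': array([-0.348, -0.818, -0.181]), 'wrist_torque': array([-0.023,  0.011, -0.039]), 'grip_force': 0.0, 'grip_width': 1.0024504495550153}
scene 460.6022531839443 [[-0.73   0.684 -0.002]
 [ 0.459  0.487 -0.743]
 [-0.507 -0.544 -0.669]] [ 399.455 -130.644 1484.985]
top 567.8637353728836 [[ 0.001 -1.    -0.003]
 [-0.996 -0.001 -0.09 ]
 [ 0.09   0.003 -0.996]] [ -31.079  549.251 1615.838]
```

View pics/top0.png

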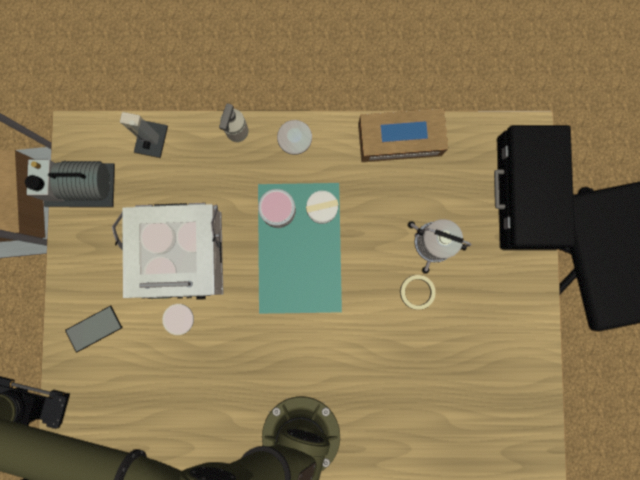

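View pics/scene0.png

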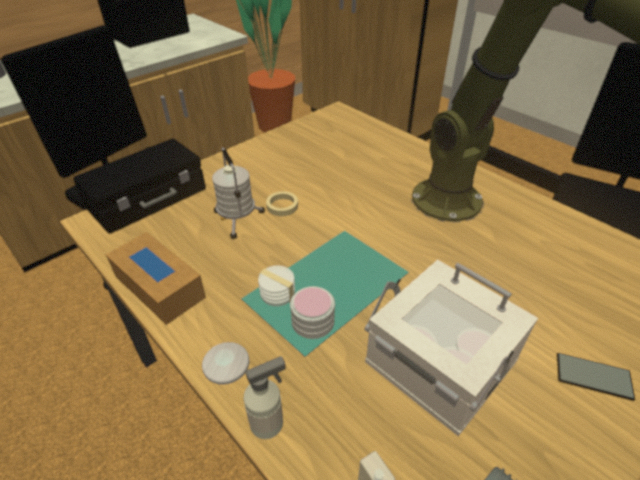

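The top view shows the sampler at about (443,240) with its grip running (433,232)–(463,242). The incubator is at about (172,250) with its bar at (140–192,285), and the mat spans (259–341,184–312). The scene view agrees, and the mat's near half is clear. Next I'll localise these with depth.

```bash
python3 - <<'E'
from h import *
np.set_printoptions(precision=1,suppress=True)
f=dict(np.load('top0.npz'));P=pts(f)
def reg(n,u0,u1,v0,v1,z0,z1):
    q=P[v0:v1,u0:u1].reshape(-1,3);q=q[(q[:,2]>z0)&(q[:,2]<z1)]
    if len(q)<5: print(n,len(q));return
    r=cv2.minAreaRect(q[:,:2].astype(np.float32)); print(n,len(q),q.mean(0),q.min(0),q.max(0),r)
reg('grip',420,475,222,255,208,240)
reg('cap',415,475,210,270,180,196)
reg('mat',245,355,175,325,1,8) 
im=f['image'].astype(int);m=(im[...,1]-im[...,0]>40)
q=P[m];q=q[(q[:,2]<12)];print('teal',len(q),q.mean(0),cv2.minAreaRect(q[:,:2].astype(np.float32)))
reg('lid',110,235,195,305,150,172)
reg('bar',125,205,270,300,192,220)
reg('tape',395,440,270,312,15,35)
reg('dish',160,196,300,338,8,25)
reg('opens',255,297,186,228,65,95)
reg('stack',305,342,188,224,50,75)
f=dict(np.load('scene0.npz'));P=pts(f)
reg('gripS',210,250,140,180,205,240)
reg('barS',440,520,255,315,195,225)
reg('lidS',360,540,255,400,150,170)
E
```

```text
grip 207 [ 547.8 -377.8  224.8] [ 525.2 -439.4  209.7] [ 569.3 -321.2  233.2] ((547.5336303710938, -379.79736328125), (124.9054946899414, 12.568552017211914), 70.18412780761719)
cap 105 [ 542.9 -378.8  186.6] [ 520.4 -436.4  180.2] [ 570.5 -320.3  195.7] ((546.9285278320312, -379.405517578125), (115.77336120605469, 45.7642936706543), 50.232608795166016)
mat 7974 [512.4   2.1   4.1] [ 314.1 -156.     1. ] [751.8 166.7   8. ] ((532.994384765625, 5.0816497802734375), (437.538818359375, 322.6838073730469), 0.06481493264436722)
teal 7904 [503.9   3.4   3.6] ((537.6396484375, 6.097381591796875), (374.9471435546875, 235.3362579345703), 1.0236945152282715)
lid 7954 [517.2 350.1 159.6] [392.4 221.5 150. ] [639.8 480.8 171.9] ((515.403564453125, 350.15692138671875), (240.4795684814453, 258.6537170410156), 2.071380853652954)
bar 231 [425.1 346.5 209.4] [418.  284.  198.5] [433.6 409.3 219.9] ((425.2313537597656, 346.6416320800781), (11.863680839538574, 125.3708267211914), 2.3153412342071533)
tape 434 [ 408.  -335.2   24.5] [ 358.2 -385.5   15.1] [ 470.1 -284.6   34.5] ((408.7005920410156, -334.
[... 423 characters left out ...]
)
stack 779 [649.8 -59.8  61.9] [ 606.3 -106.    50.7] [693.9 -15.   72.6] ((649.7219848632812, -60.02214813232422), (88.18099975585938, 89.0177001953125), 48.0527229309082)
gripS 114 [ 554.6 -365.4  223.2] [ 530.9 -436.6  206.3] [ 573.3 -317.3  229.7] ((550.1146850585938, -376.4891357421875), (126.13058471679688, 11.96418285369873), 70.14230346679688)
barS 380 [427.9 351.9 208.1] [416.7 286.8 195.6] [435.9 410.7 215. ] ((426.42413330078125, 348.52398681640625), (13.257305145263672, 123.88800048828125), 3.700052499771118)
lidS 11994 [527.3 360.4 159.7] [388.1 224.4 150. ] [641.3 483.9 169.9] ((514.905517578125, 351.86041259765625), (246.62161254882812, 256.9727478027344), 2.0606319904327393)
```

```bash
python3 - <<'E'
import cv2
t=cv2.imread('pics/top0.png')
a=cv2.resize(t[215:275,400:480],None,fx=5,fy=5,interpolation=cv2.INTER_CUBIC)
b=cv2.resize(t[195:305,110:235],(400,300),interpolation=cv2.INTER_CUBIC)
cv2.imwrite('pics/crop1.png',cv2.hconcat([a,b]))
E
```

```text
(no output)
```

View pics/crop1.png

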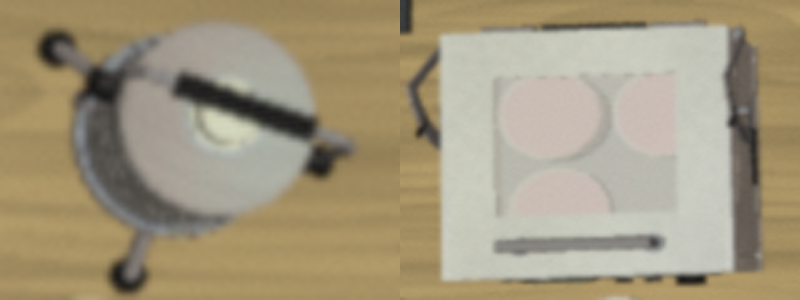

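The grip centre is at about (547.5, -379.5, 220), its direction 70° from world x. The bar is at about (426, 347.5, 205) and the incubator yaw is about 2°. I'll rise and traverse over to the sampler.

Emit:
apply_moves --increments '[0,0,0,-0.5,0,0,0,0,-1,0,0,0,0,-1,0]'

```text
clock: 0.35
ee_pos: [151.7, 634.9, 322.0]
orientation: [[-0.973, 0.233, 0.002], [0.233, 0.972, 0.012], [0.0, 0.012, -1.0]]
contact_force: [0.4, -0.1, 2.4]
grip_width: 0.999
grip_force: 0.0
```

Emit:
apply_moves --increments '[0,0,0,-0.4,0,0,-0.4,-0.35,-0.4,0,0,-0.94,-0.81,-0.4,0,0,-0.94,-0.81,-0.4,0,0,-0.94,-0.81,-0.4,0]'

```text
clock: 0.77
ee_pos: [214.2, 548.1, 346.3]
orientation: [[-0.971, 0.241, 0.003], [0.241, 0.971, -0.0], [-0.003, 0.0, -1.0]]
contact_force: [0.6, 0.5, -0.1]
grip_width: 0.998
grip_force: 0.0
```

Emit:
apply_moves --increments '[0,-0.94,-0.81,0,0,0,-0.94,-0.81,0,0,0,-0.94,-0.81,0,0,0,-0.94,-0.81,0,0]'

```text
clock: 1.1
ee_pos: [271.1, 467.8, 345.8]
orientation: [[-0.971, 0.24, 0.002], [0.24, 0.971, -0.001], [-0.002, -0.0, -1.0]]
contact_force: [1.0, 1.1, -0.3]
grip_width: 0.999
grip_force: 0.0
```

Emit:
apply_moves --increments '[0,-0.94,-0.81,0,0,0,-0.94,-0.81,0,0,0,-0.94,-0.81,0,0,0,-0.94,-0.81,0,0]'

```text
clock: 1.43
ee_pos: [328.2, 387.8, 345.7]
orientation: [[-0.971, 0.239, 0.001], [0.239, 0.971, -0.0], [-0.001, -0.0, -1.0]]
contact_force: [0.3, 0.9, -0.2]
grip_width: 0.999
grip_force: 0.0
```

Emit:
apply_moves --increments '[0,-0.94,-0.81,0,0,0,-0.94,-0.81,0,0,0,-0.94,-0.81,0,0,0,-0.94,-0.81,0,0]'

```text
clock: 1.77
ee_pos: [385.7, 307.8, 345.6]
orientation: [[-0.971, 0.238, 0.001], [0.238, 0.971, -0.0], [-0.001, -0.0, -1.0]]
contact_force: [0.3, 0.1, -0.1]
grip_width: 0.999
grip_force: 0.0
```

Emit:
apply_moves --increments '[0,-0.94,-0.81,0,0,0,-0.94,-0.81,0,0,0,-0.94,-0.81,0,0,0,-0.94,-0.81,0,0]'

```text
clock: 2.1
ee_pos: [443.4, 227.7, 345.5]
orientation: [[-0.971, 0.237, 0.001], [0.237, 0.971, -0.001], [-0.001, -0.0, -1.0]]
contact_force: [-0.9, 0.2, -0.1]
grip_width: 1.001
grip_force: 0.0
```

Emit:
apply_moves --increments '[0,-0.94,-0.81,0,0,0,-0.94,-0.81,0,0,0,-0.94,-0.81,0,0,0,-0.94,-0.81,0,0]'

```text
clock: 2.43
ee_pos: [501.2, 147.7, 345.3]
orientation: [[-0.972, 0.236, 0.001], [0.236, 0.972, -0.001], [-0.001, -0.001, -1.0]]
contact_force: [-0.1, 0.5, 0.0]
grip_width: 1.002
grip_force: 0.0
```

Emit:
apply_moves --increments '[0,-0.3,-0.95,0,0,0,-0.3,-0.95,0,0,0,-0.3,-0.95,0,0,0,-0.3,-0.95,0,0]'

```text
clock: 2.77
ee_pos: [505.1, 70.9, 345.7]
orientation: [[-0.972, 0.233, 0.0], [0.233, 0.972, 0.002], [0.0, 0.002, -1.0]]
contact_force: [-0.8, 1.0, -0.2]
grip_width: 0.996
grip_force: 0.0
```

Emit:
apply_moves --increments '[0,-0.3,-0.95,0,0,0,-0.3,-0.95,0,0,0,-0.3,-0.95,0,0,0,-0.3,-0.95,0,0]'

```text
clock: 3.1
ee_pos: [511.2, -8.5, 345.6]
orientation: [[-0.973, 0.233, 0.0], [0.233, 0.973, 0.001], [-0.0, 0.001, -1.0]]
contact_force: [-0.3, -0.1, 0.9]
grip_width: 1.0
grip_force: 0.0
```

Emit:
apply_moves --increments '[0,-0.3,-0.95,0,0,0,-0.3,-0.95,0,0,0,-0.3,-0.95,0,0,0,-0.3,-0.95,0,0]'

```text
clock: 3.43
ee_pos: [517.1, -88.0, 345.5]
orientation: [[-0.973, 0.233, 0.0], [0.233, 0.973, 0.001], [0.0, 0.001, -1.0]]
contact_force: [-0.8, 1.3, 0.8]
grip_width: 1.0
grip_force: 0.0
```

Emit:
apply_moves --increments '[0,-0.3,-0.95,0,0,0,-0.3,-0.95,0,0,0,-0.3,-0.95,0,0,0,-0.3,-0.95,0,0]'

```text
clock: 3.77
ee_pos: [523.0, -167.3, 345.2]
orientation: [[-0.973, 0.232, -0.0], [0.232, 0.973, 0.001], [0.001, 0.001, -1.0]]
contact_force: [-0.5, 1.3, -0.1]
grip_width: 0.997
grip_force: 0.0
```

Emit:
apply_moves --increments '[0,0,0,0,0.16,0,0,0,0,0.32,0,0,0,0,0.48,0,0,0,0,0.64,0,0,0,0,0.72]'

```text
clock: 4.18
ee_pos: [523.6, -163.8, 345.1]
orientation: [[-0.697, 0.717, -0.0], [0.717, 0.697, 0.002], [0.002, 0.001, -1.0]]
contact_force: [0.1, 0.4, 0.8]
grip_width: 1.002
grip_force: 0.0
```

Emit:
apply_moves --increments '[0,0,0,0,0.16,0,0,0,0,0.32,0,0,0,0,0.48,0,0,0,0,0.64,0,0,0,0,0.72]'

```text
clock: 4.6
ee_pos: [523.6, -163.7, 345.1]
orientation: [[-0.205, 0.979, -0.0], [0.979, 0.205, 0.002], [0.002, 0.0, -1.0]]
contact_force: [0.1, 0.2, 0.4]
grip_width: 1.0
grip_force: 0.0
```

Emit:
apply_moves --increments '[0,0,0,0,0.16,0,0,0,0,0.32,0,0,0,0,0.48,0,0,0,0,0.64,0,0,0,0,0.7]'

```text
clock: 5.02
ee_pos: [523.6, -163.7, 345.1]
orientation: [[0.337, 0.942, -0.0], [0.942, -0.337, 0.002], [0.002, -0.001, -1.0]]
contact_force: [-0.1, 0.4, 0.1]
grip_width: 1.002
grip_force: 0.0
```

Emit:
apply_moves --increments '[0,-0.81,0.4,0,0,0,-0.81,0.4,0,0,0,-0.81,0.4,0,0]'

```text
clock: 5.27
ee_pos: [530.8, -242.8, 344.9]
orientation: [[0.34, 0.94, -0.001], [0.94, -0.34, -0.003], [-0.003, 0.0, -1.0]]
contact_force: [-2.6, -0.1, 0.3]
grip_width: 1.004
grip_force: 0.0
```

Emit:
apply_moves --increments '[0,-0.81,0.4,0,0,0,-0.81,0.4,0,0,0,-0.81,0.4,0,0]'

```text
clock: 5.52
ee_pos: [538.9, -314.8, 343.9]
orientation: [[0.341, 0.94, -0.003], [0.94, -0.341, -0.002], [-0.003, -0.002, -1.0]]
contact_force: [-1.9, -0.1, 0.2]
grip_width: 1.003
grip_force: 0.0
```

Emit:
apply_moves --increments '[0,-0.81,0.4,0,0,0,-0.81,0.4,0,0,0,-0.81,0.4,0,0,0,-0.81,0.4,0,0]'

```text
clock: 5.85
ee_pos: [548.1, -382.8, 343.8]
orientation: [[0.338, 0.941, -0.002], [0.941, -0.338, 0.002], [0.001, -0.002, -1.0]]
contact_force: [1.4, 0.3, 0.7]
grip_width: 1.002
grip_force: 0.0
```

```bash
python3 - <<'E'
from h import *
np.set_printoptions(precision=2,suppress=True)
f=snap('wrist','w1');P=pts(f);s=robot.sense();print(s['ee_pos'],s['joints'])
q=P[f['range_z']>0];d=q-[547.5,-379.5,0]
q=q[(q[:,2]>208)&(q[:,2]<235)&(np.hypot(d[:,0],d[:,1])<80)]
print(len(q),q.mean(0),cv2.minAreaRect(q[:,:2].astype(np.float32)))
E
```

```text
[ 548.7  -381.52  344.28] [ -2.74  25.45  52.82  70.81 -20.14  93.1   26.54]
2472 [ 551.63 -373.89  223.38] ((549.8810424804688, -378.32958984375), (125.00994873046875, 11.617104530334473), 70.45620727539062)
```

View pics/w1.png

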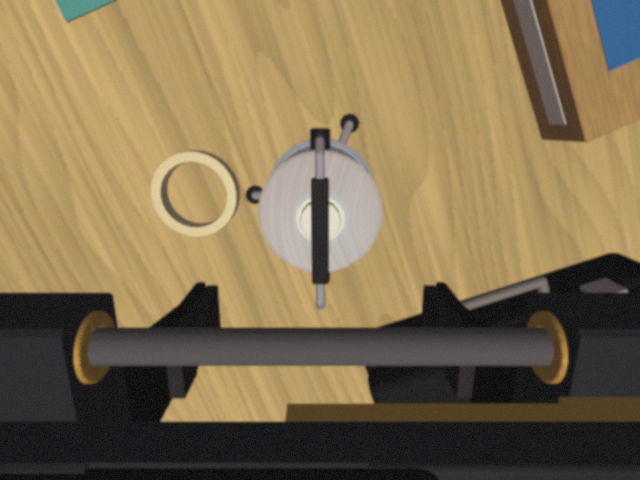

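The wrist view shows the grip vertical at column 320 (178–283), midway between the fingers and parallel to the pads. I'll descend to a TCP height of 212 and close.

Emit:
apply_moves --increments '[0,0.03,0,0.4,0,0,0.03,0,0.8,0,0,0.03,0,0.9,0,0,0.03,0,0.9,0]'

```text
clock: 6.23
ee_pos: [548.6, -377.5, 270.8]
orientation: [[0.334, 0.943, -0.003], [0.943, -0.334, 0.005], [0.004, -0.005, -1.0]]
contact_force: [-0.7, 0.8, 0.8]
grip_width: 0.997
grip_force: 0.0
```

Emit:
apply_moves --increments '[0,0,0,0.3,0,0,0,0,0.55,0,0,0,0,0.75,0,0,0,0,0.75,0,0,0,0,0.75,0]'

```text
clock: 6.65
ee_pos: [548.8, -381.1, 214.9]
orientation: [[0.336, 0.942, 0.001], [0.942, -0.336, 0.0], [0.001, 0.001, -1.0]]
contact_force: [-0.2, 0.2, 1.0]
grip_width: 0.994
grip_force: 0.0
```

Emit:
apply_moves --increments '[1,0,0,0,0,1,0,0,0,0,1,0,0,0,0,1,0,0,0,0,1,0,0,0,0]'

```text
clock: 7.07
ee_pos: [547.9, -382.2, 214.2]
orientation: [[0.338, 0.941, 0.001], [0.941, -0.338, -0.0], [0.0, 0.001, -1.0]]
contact_force: [-0.1, 0.1, -0.7]
grip_width: 0.7
grip_force: 0.0
```

Emit:
apply_moves --increments '[1,0,0,0,0,1,0,0,0,0,1,0,0,0,0,1,0,0,0,0,1,0,0,0,0]'

```text
clock: 7.48
ee_pos: [547.7, -382.0, 213.5]
orientation: [[0.338, 0.941, -0.0], [0.941, -0.338, 0.0], [0.0, -0.0, -1.0]]
contact_force: [-0.2, -0.0, -0.1]
grip_width: 0.325
grip_force: 0.0
```

Emit:
apply_moves --increments '[1,0,0,0,0,1,0,0,0,0,1,0,0,0,0,1,0,0,0,0,1,0,0,0,0]'

```text
clock: 7.9
ee_pos: [547.7, -382.0, 213.5]
orientation: [[0.338, 0.941, -0.0], [0.941, -0.338, 0.0], [0.0, -0.0, -1.0]]
contact_force: [-0.7, 0.4, -0.2]
grip_width: 0.133
grip_force: 30.0
```

Emit:
apply_moves --increments '[1,0,0,0,0,1,0,0,-0.03,0,1,0,0,-0.08,0,1,0,0,-0.14,0,1,0,0,-0.2,0]'

```text
clock: 8.32
ee_pos: [547.5, -381.7, 229.1]
orientation: [[0.338, 0.941, -0.001], [0.941, -0.338, 0.001], [0.0, -0.001, -1.0]]
contact_force: [0.6, -0.4, -7.0]
grip_width: 0.135
grip_force: 30.0
```

Gripped at 30 N and lifting about 7 N. Now I'll lift clear and carry it to mat point (460, -10).

Emit:
apply_moves --increments '[1,0,0,-0.1,0,1,0,0,-0.25,0,1,0,0,-0.45,0,1,0,0,-0.65,0,1,0,0,-0.75,0]'

```text
clock: 8.73
ee_pos: [548.2, -382.9, 292.9]
orientation: [[0.338, 0.941, 0.003], [0.941, -0.338, -0.002], [-0.001, 0.003, -1.0]]
contact_force: [0.9, -0.1, -5.8]
grip_width: 0.136
grip_force: 30.0
```

Emit:
apply_moves --increments '[1,0.03,-0.02,0,0,1,0.1,-0.06,0,0,1,0.2,-0.13,0,0,1,0.35,-0.23,0,0,1,0.5,-0.32,0,0]'

```text
clock: 9.15
ee_pos: [536.1, -333.9, 288.0]
orientation: [[0.338, 0.941, -0.003], [0.941, -0.338, 0.002], [0.001, -0.003, -1.0]]
contact_force: [-0.0, 0.8, -7.8]
grip_width: 0.132
grip_force: 30.0
```

Emit:
apply_moves --increments '[1,0.17,-0.11,0,0,1,0.35,-0.23,0,0,1,0.52,-0.34,0,0,1,0.7,-0.45,0,0,1,0.87,-0.56,0,0]'

```text
clock: 9.57
ee_pos: [517.5, -252.6, 288.1]
orientation: [[0.337, 0.942, -0.002], [0.942, -0.337, 0.002], [0.001, -0.003, -1.0]]
contact_force: [-0.3, 0.2, -5.2]
grip_width: 0.135
grip_force: 30.0
```

Emit:
apply_moves --increments '[1,0.17,-0.11,0,0,1,0.35,-0.23,0,0,1,0.52,-0.34,0,0,1,0.7,-0.45,0,0,1,0.87,-0.56,0,0]'

```text
clock: 9.98
ee_pos: [498.5, -172.3, 288.3]
orientation: [[0.337, 0.942, -0.002], [0.942, -0.337, 0.002], [0.001, -0.002, -1.0]]
contact_force: [-0.8, 0.9, -6.7]
grip_width: 0.131
grip_force: 30.0
```

Emit:
apply_moves --increments '[1,0.17,-0.11,0,0,1,0.35,-0.23,0,0,1,0.52,-0.34,0,0,1,0.7,-0.45,0,0,1,0.85,-0.55,0,0]'

```text
clock: 10.4
ee_pos: [479.9, -93.4, 288.3]
orientation: [[0.336, 0.942, -0.002], [0.942, -0.336, 0.002], [0.001, -0.002, -1.0]]
contact_force: [0.8, 0.8, -7.5]
grip_width: 0.136
grip_force: 30.0
```

Emit:
apply_moves --increments '[1,0.17,-0.11,0,0,1,0.32,-0.21,0,0,1,0.45,-0.3,0,0,1,0.55,-0.36,0,0,1,0.6,-0.4,0,0]'

```text
clock: 10.82
ee_pos: [466.5, -37.6, 288.7]
orientation: [[0.335, 0.942, -0.001], [0.942, -0.335, 0.001], [0.001, -0.002, -1.0]]
contact_force: [0.8, 0.6, -7.7]
grip_width: 0.133
grip_force: 30.0
```

Emit:
apply_moves --increments '[1,0.1,-0.06,0,0,1,0.17,-0.11,0,0,1,0.2,-0.13,0,0,1,0.22,-0.14,0,0,1,0.22,-0.14,0,0]'

```text
clock: 11.23
ee_pos: [463.0, -19.2, 289.5]
orientation: [[0.338, 0.941, -0.0], [0.941, -0.338, -0.0], [-0.0, 0.0, -1.0]]
contact_force: [0.6, 0.1, -6.7]
grip_width: 0.133
grip_force: 30.0
```

Emit:
apply_moves --increments '[1,0,0,0.1,0,1,0,0,0.25,0,1,0,0,0.45,0,1,0,0,0.65,0,1,0,0,0.85,0]'

```text
clock: 11.65
ee_pos: [462.4, -19.9, 219.6]
orientation: [[0.339, 0.941, -0.001], [0.941, -0.339, -0.0], [-0.001, -0.001, -1.0]]
contact_force: [0.3, -0.5, -6.9]
grip_width: 0.132
grip_force: 30.0
```

Emit:
apply_moves --increments '[1,0,0,0.15,0,1,0,0,0.27,0,1,0,0,0.35,0,1,0,0,0.4,0,1,0,0,0.4,0]'

```text
clock: 12.07
ee_pos: [462.6, -19.5, 188.7]
orientation: [[0.338, 0.941, -0.001], [0.941, -0.338, -0.0], [-0.001, -0.001, -1.0]]
contact_force: [-0.1, -0.6, -5.6]
grip_width: 0.134
grip_force: 30.0
```

```bash
python3 - <<'E'
from h import *
np.set_printoptions(precision=2,suppress=True)
f=snap('scene','s1');s=robot.sense();print(s['ee_pos'],s['contact_force'],s['joints'])
c=f['R']@np.array([463,-19,90])+f['t'];print(c[0]/c[2]*f['fx']+f['cx'],c[1]/c[2]*f['fy']+f['cy'])
u,v=int(c[0]/c[2]*f['fx']+f['cx']),int(c[1]/c[2]*f['fy']+f['cy'])
u0=max(0,u-100);v0=max(0,v-75)
cv2.imwrite('pics/s1c.png',cv2.resize(f['image'][v0:v0+150,u0:u0+200,::-1],(800,600),interpolation=cv2.INTER_CUBIC));print(u0,v0)
E
```

```text
[462.92 -19.38 189.45] [-0.14 -0.35 -6.98] [-41.15  -5.16  38.71 113.14   3.42  70.94 -23.44]
340.3345011354756 242.3310674470323
240 167
```

View pics/s1c.png

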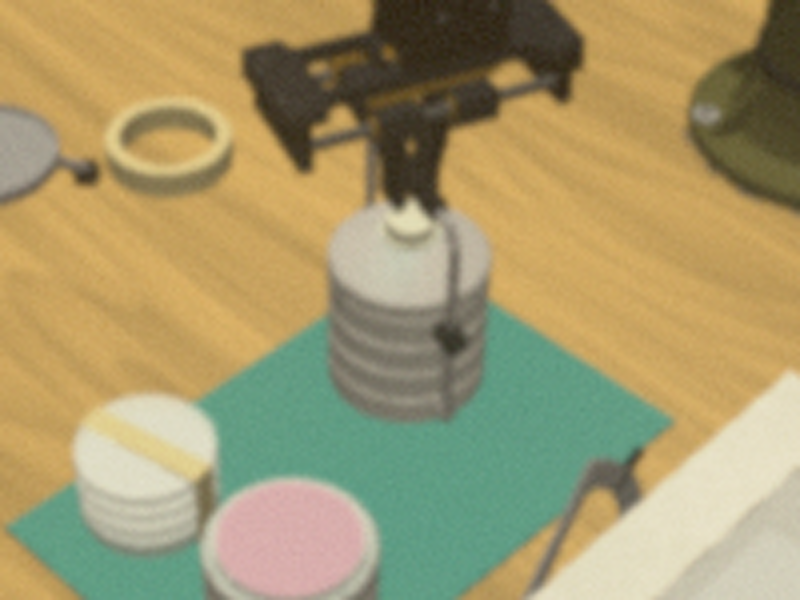

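The sampler hangs upright (crop: body from (410,250) to (405,400)) over the clear near half of the mat. I'll lower it slowly.

Emit:
apply_moves --increments '[1,0,0,0.06,0,1,0,0,0.12,0,1,0,0,0.18,0,1,0,0,0.23,0,1,0,0,0.26,0]'

```text
clock: 12.53
ee_pos: [462.6, -19.3, 168.1]
orientation: [[0.338, 0.941, -0.001], [0.941, -0.338, -0.0], [-0.0, -0.001, -1.0]]
contact_force: [0.4, -0.0, -6.0]
grip_width: 0.136
grip_force: 30.0
```

Emit:
apply_moves --increments '[1,0,0,0.015,0,1,0,0,0.03,0,1,0,0,0.045,0,1,0,0,0.06,0,1,0,0,0.06,0]'

```text
clock: 12.95
ee_pos: [462.9, -19.2, 163.9]
orientation: [[0.338, 0.941, -0.0], [0.941, -0.338, 0.0], [0.0, -0.0, -1.0]]
contact_force: [-0.3, -0.6, -6.8]
grip_width: 0.133
grip_force: 30.0
```

Emit:
apply_moves --increments '[1,0,0,0.008,0,1,0,0,0.016,0,1,0,0,0.024,0,1,0,0,0.03,0,1,0,0,0.03,0]'

```text
clock: 13.37
ee_pos: [463.0, -19.3, 161.5]
orientation: [[0.338, 0.941, 0.0], [0.941, -0.338, 0.0], [0.0, 0.0, -1.0]]
contact_force: [-0.0, 0.4, -6.5]
grip_width: 0.133
grip_force: 30.0
```

Emit:
apply_moves --increments '[1,0,0,0.008,0,1,0,0,0.016,0,1,0,0,0.02,0,1,0,0,0.02,0,1,0,0,0.02,0]'

```text
clock: 13.78
ee_pos: [463.5, -19.5, 161.5]
orientation: [[0.338, 0.941, 0.001], [0.941, -0.338, 0.001], [0.001, 0.001, -1.0]]
contact_force: [-4.1, -0.8, 5.7]
grip_width: 0.137
grip_force: 30.0
```

It has landed. I'll relieve the pressure and open.

Emit:
apply_moves --increments '[1,0,0,-0.012,0,1,0,0,-0.012,0,0.5,0,0,-0.012,0,0.5,0,0,-0.012,0,0.5,0,0,-0.012,0]'

```text
clock: 14.2
ee_pos: [463.7, -19.0, 161.3]
orientation: [[0.338, 0.941, 0.002], [0.941, -0.338, 0.0], [0.001, 0.001, -1.0]]
contact_force: [-0.3, -0.4, -0.1]
grip_width: 0.276
grip_force: 0.0
```

Emit:
apply_moves --increments '[0.5,0,0,0,0,0.5,0,0,0,0,0.5,0,0,0,0,0.5,0,0,0,0,0.5,0,0,0,0]'

```text
clock: 14.62
ee_pos: [463.0, -19.2, 160.9]
orientation: [[0.338, 0.941, 0.0], [0.941, -0.338, 0.0], [0.0, 0.0, -1.0]]
contact_force: [0.0, 0.0, -0.9]
grip_width: 0.489
grip_force: 0.0
```

```bash
python3 - <<'E'
from h import *
np.set_printoptions(precision=2,suppress=True)
s=robot.sense();print(s['ee_pos'],s['contact_force'],s['joints'],s['grip_width'])
E
```

```text
[462.98 -19.23 160.9 ] [ 0.01  0.01 -0.95] [-40.98  -3.36  39.32 115.26   2.3   67.35 -22.34] 0.48889266104695417
```

Released. I'll rise vertically and go over to the lid bar.

Emit:
apply_moves --increments '[0.5,0,0,-0.1,0,0.5,0,0,-0.25,0,0.5,0,0,-0.5,0,0.5,0,0,-0.8,0,0.5,0,0,-1,0]'

```text
clock: 15.03
ee_pos: [463.6, -19.4, 243.4]
orientation: [[0.338, 0.941, 0.002], [0.941, -0.338, 0.001], [0.001, 0.002, -1.0]]
contact_force: [0.6, 0.4, 0.7]
grip_width: 0.5
grip_force: 0.0
```

Emit:
apply_moves --increments '[0.2,0,0,-0.4,0,0.2,0,0,-0.8,0,0.2,0,0,-1,0,0.2,0,0,-1,0]'

```text
clock: 15.37
ee_pos: [465.0, -19.3, 325.6]
orientation: [[0.338, 0.941, 0.008], [0.941, -0.338, 0.002], [0.004, 0.006, -1.0]]
contact_force: [0.3, -0.0, -0.0]
grip_width: 0.717
grip_force: 0.0
```

Emit:
apply_moves --increments '[0,0.3,-0.15,0,0,0,0.83,-0.4,0,0,0,0.83,-0.4,0,0,0,0.83,-0.4,0,0]'

```text
clock: 15.7
ee_pos: [454.4, 57.4, 320.2]
orientation: [[0.332, 0.943, -0.001], [0.943, -0.332, -0.0], [-0.001, -0.001, -1.0]]
contact_force: [-0.4, -0.6, -1.2]
grip_width: 0.971
grip_force: 0.0
```

Emit:
apply_moves --increments '[0,0.4,-0.2,0,0,0,0.83,-0.4,0,0,0,0.83,-0.4,0,0,0,0.83,-0.4,0,0]'

```text
clock: 16.03
ee_pos: [447.1, 128.5, 320.3]
orientation: [[0.335, 0.942, -0.001], [0.942, -0.335, -0.001], [-0.002, -0.0, -1.0]]
contact_force: [0.7, -0.8, -0.6]
grip_width: 1.001
grip_force: 0.0
```

Emit:
apply_moves --increments '[0,0.4,-0.2,0,0,0,0.83,-0.4,0,0,0,0.83,-0.4,0,0,0,0.83,-0.4,0,0]'

```text
clock: 16.37
ee_pos: [439.8, 200.9, 320.4]
orientation: [[0.336, 0.942, -0.001], [0.942, -0.336, -0.002], [-0.002, 0.0, -1.0]]
contact_force: [0.9, -0.8, -0.2]
grip_width: 1.0
grip_force: 0.0
```

Emit:
apply_moves --increments '[0,0.4,-0.2,0,0,0,0.83,-0.4,0,0,0,0.83,-0.4,0,0,0,0.83,-0.4,0,0]'

```text
clock: 16.7
ee_pos: [432.4, 273.6, 320.5]
orientation: [[0.337, 0.942, -0.0], [0.942, -0.337, -0.002], [-0.002, 0.0, -1.0]]
contact_force: [0.3, -1.5, -0.4]
grip_width: 1.0
grip_force: 0.0
```

Emit:
apply_moves --increments '[0,0.4,-0.2,0,0,0,0.83,-0.4,0,0,0,0.83,-0.4,0,0,0,0.83,-0.4,0,0]'

```text
clock: 17.03
ee_pos: [425.0, 346.5, 320.5]
orientation: [[0.338, 0.941, 0.0], [0.941, -0.338, -0.002], [-0.002, 0.001, -1.0]]
contact_force: [1.0, -1.2, -0.1]
grip_width: 0.999
grip_force: 0.0
```

Emit:
apply_moves --increments '[0,0,0,0,-0.15,0,0,0,0,-0.3,0,0,0,0,-0.45,0,0,0,0,-0.48,0,0,0,0,-0.48]'

```text
clock: 17.45
ee_pos: [426.0, 344.6, 321.3]
orientation: [[-0.027, 1.0, 0.001], [1.0, 0.027, -0.0], [-0.0, 0.001, -1.0]]
contact_force: [0.0, -0.5, 0.7]
grip_width: 1.0
grip_force: 0.0
```

```bash
python3 - <<'E'
from h import *
np.set_printoptions(precision=3,suppress=True)
f=snap('wrist','w2');P=pts(f);s=robot.sense();print(s['ee_pos'],s['joints'],s['orientation'])
q=P[f['range_z']>0];d=q-[426,347,0]
q=q[(q[:,2]>192)&(q[:,2]<225)&(np.hypot(d[:,0],d[:,1])<80)]
if len(q):print(len(q),q.mean(0),cv2.minAreaRect(q[:,:2].astype(np.float32)))
f=grab_frame('top');P=pts(f);im=f['image'];cv2.imwrite('pics/t2.png',im[:,:,::-1])
q=P[f['range_z']>0];d=q-[463,-19,0]
q=q[(q[:,2]>155)&(q[:,2]<185)&(np.hypot(d[:,0],d[:,1])<80)]
if len(q):print('grip',len(q),q.mean(0),cv2.minAreaRect(q[:,:2].astype(np.float32)))
E
```

```text
[425.683 345.171 321.32 ] [-56.73    4.025  15.855  90.302  -1.069  85.8   -39.323] [[-0.026  1.     0.001]
 [ 1.     0.026 -0.   ]
 [-0.     0.001 -1.   ]]
3208 [425.952 351.268 207.936] ((426.0869140625, 347.2742004394531), (11.997312545776367, 124.00263977050781), 2.292851448059082)
grip 176 [463.563 -16.973 173.363] ((463.7763366699219, -16.29547882080078), (123.76253509521484, 11.858410835266113), 70.31449890136719)
```

View pics/w2.png

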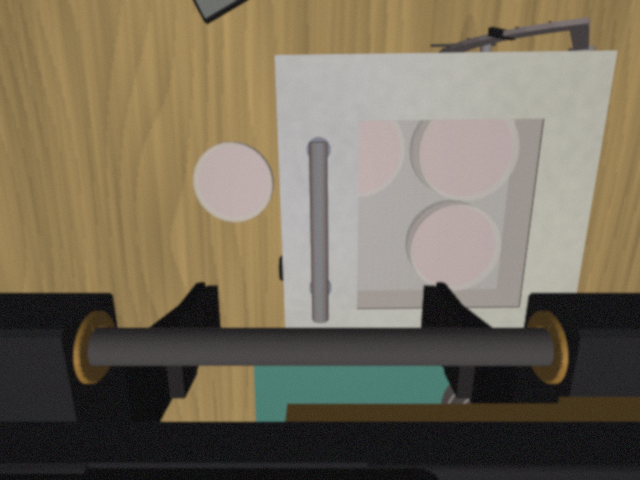

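View pics/t2.png

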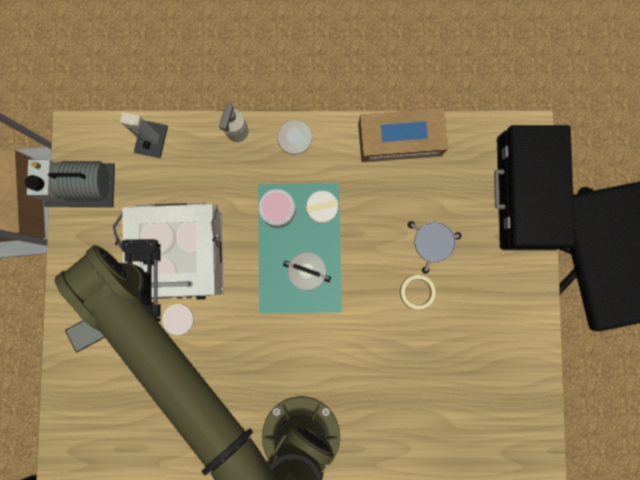

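The top view shows the sampler at (307,271) standing within the mat and the bystanders unmoved. The wrist view shows the bar at column 319 (140–320), between the fingers. I'll descend and grip it.

Emit:
apply_moves --increments '[0,0.03,0,0.4,-0.02,0,0.03,0,0.8,-0.02,0,0.03,0,0.9,-0.02,0,0.03,0,0.9,-0.02]'

```text
clock: 17.88
ee_pos: [423.3, 348.1, 246.4]
orientation: [[-0.046, 0.999, -0.004], [0.999, 0.046, -0.004], [-0.004, -0.004, -1.0]]
contact_force: [0.3, 0.1, 0.5]
grip_width: 1.002
grip_force: 0.0
```

Emit:
apply_moves --increments '[0,0,0,0.25,0,0,0,0,0.45,0,0,0,0,0.6,0,0,0,0,0.65,0,0,0,0,0.65,0]'

```text
clock: 18.3
ee_pos: [424.5, 349.6, 197.0]
orientation: [[-0.047, 0.999, -0.0], [0.999, 0.047, -0.0], [-0.0, -0.0, -1.0]]
contact_force: [0.3, -0.3, 0.4]
grip_width: 0.997
grip_force: 0.0
```

Emit:
apply_moves --increments '[1,0,0,0,0,1,0,0,0,0,1,0,0,0,0,1,0,0,0,0,1,0,0,0,0]'

```text
clock: 18.72
ee_pos: [424.7, 349.9, 197.5]
orientation: [[-0.048, 0.999, 0.001], [0.999, 0.048, 0.001], [0.001, 0.001, -1.0]]
contact_force: [0.1, -0.1, 1.2]
grip_width: 0.703
grip_force: 0.0
```

Emit:
apply_moves --increments '[1,0,0,0,0,1,0,0,0,0,1,0,0,0,0,1,0,0,0,0,1,0,0,0,0]'

```text
clock: 19.13
ee_pos: [424.5, 349.7, 196.9]
orientation: [[-0.048, 0.999, -0.0], [0.999, 0.048, -0.0], [-0.0, -0.0, -1.0]]
contact_force: [-0.6, -0.5, -0.2]
grip_width: 0.324
grip_force: 0.0
```

Emit:
apply_moves --increments '[1,0,0,0,0,1,0,0,0,0,1,0,0,0,0,1,0,0,0,0,1,0,0,0,0]'

```text
clock: 19.55
ee_pos: [425.0, 349.7, 197.0]
orientation: [[-0.048, 0.999, 0.001], [0.999, 0.048, 0.0], [0.0, 0.001, -1.0]]
contact_force: [1.6, 0.5, -1.5]
grip_width: 0.126
grip_force: 30.0
```

```bash
python3 - <<'E'
from h import *
np.set_printoptions(precision=3,suppress=True)
s=robot.sense();print(s['ee_pos'],s['contact_force'],s['grip_width'],s['grip_force'])
p0=None
for t in range(0,36,5):
    a=np.radians(21.3+t)
    v=220.06*np.array([-np.cos(a),np.sin(a)])-[-205,80]
    print(t,v,v/80)
E
```

```text
[425.026 349.698 196.985] [ 1.638  0.506 -1.463] 0.12605444218478395 29.99718278646469
0 [-0.028 -0.063] [-0.    -0.001]
5 [ 7.719 17.502] [0.096 0.219]
10 [16.968 34.325] [0.212 0.429]
15 [27.647 50.278] [0.346 0.628]
20 [39.677 65.24 ] [0.496 0.815]
25 [52.964 79.096] [0.662 0.989]
30 [67.409 91.742] [0.843 1.147]
35 [ 82.901 103.08 ] [1.036 1.288]
```

Gripped. I'll raise the lid along its arc.

Emit:
apply_moves --increments '[1,0,0.017,-0.045,0,1,0,0.045,-0.11,0,1,0,0.096,-0.219,0,1,0,0.153,-0.325,0,1,0,0.212,-0.429,0]'

```text
clock: 19.97
ee_pos: [440.9, 350.2, 230.4]
orientation: [[-0.048, 0.999, -0.002], [0.999, 0.048, -0.002], [-0.001, -0.002, -1.0]]
contact_force: [2.7, 2.4, -9.5]
grip_width: 0.127
grip_force: 30.0
```

Emit:
apply_moves --increments '[1,0,0.065,-0.1,0,1,0,0.134,-0.199,0,1,0,0.208,-0.294,0,1,0,0.284,-0.386,0,1,0,0.284,-0.386,0]'

```text
clock: 20.38
ee_pos: [464.5, 351.2, 263.9]
orientation: [[-0.047, 0.999, -0.001], [0.999, 0.047, 0.0], [0.0, -0.001, -1.0]]
contact_force: [-5.2, -1.6, -2.7]
grip_width: 0.126
grip_force: 30.0
```

```bash
python3 - <<'E'
from h import *
np.set_printoptions(precision=3,suppress=True)
s=robot.sense();print(s['ee_pos'],s['contact_force'],s['grip_width'],s['joints'])
f=snap('scene','s3');P=pts(f)
e=s['ee_pos']; q=P[f['range_z']>0]
q=q[(abs(q[:,0]-520)<150)&(abs(q[:,1]-352)<100)&(q[:,2]>140)&(q[:,2]<300)]
# lid plane fit by RANSAC on points, slope about hinge
rng=np.random.default_rng(0);best=None
for _ in range(400):
    a=q[rng.choice(len(q),3,False)];n=np.cross(a[1]-a[0],a[2]-a[0]);n/=np.linalg.norm(n)+1e-9
    k=abs((q-a[0])@n)<2
    if best is None or k.sum()>best.sum():best=k
i=q[best];n=np.linalg.svd(i-i.mean(0),full_matrices=False)[2][2];n*=np.sign(n[2]);print(best.sum(),n,np.degrees(np.arccos(n[2])))
E
```

```text
[464.49  351.231 263.95 ] [-5.204 -1.552 -2.741] 0.12605802776753913 [-54.635   9.364  16.963  91.143  -2.793  79.942 -34.693]
8299 [0.337 0.014 0.941] 19.71388783762909
```

Emit:
apply_moves --increments '[1,0,0.098,-0.106,0,1,0,0.201,-0.206,0,1,0,0.309,-0.301,0,1,0,0.42,-0.39,0,1,0,0.42,-0.39,0]'

```text
clock: 20.85
ee_pos: [497.2, 352.5, 295.6]
orientation: [[-0.048, 0.999, -0.002], [0.999, 0.048, -0.0], [-0.0, -0.002, -1.0]]
contact_force: [-8.6, -3.5, 0.9]
grip_width: 0.123
grip_force: 30.0
```

Emit:
apply_moves --increments '[1,0,0.04,-0.03,0,1,0,0.08,-0.058,0,1,0,0.12,-0.085,0,1,0,0.12,-0.085,0,1,0,0.12,-0.085,0]'

```text
clock: 21.27
ee_pos: [504.9, 352.9, 301.4]
orientation: [[-0.049, 0.999, -0.005], [0.999, 0.049, -0.001], [-0.001, -0.005, -1.0]]
contact_force: [-9.7, -4.2, 2.4]
grip_width: 0.125
grip_force: 30.0
```

```bash
cat > ang.py <<'E'
from h import *
np.set_printoptions(precision=3,suppress=True)
s=robot.sense();print(s['ee_pos'],s['contact_force'],s['grip_width'])
for cam in('scene','top'):
    f=snap(cam,'f_'+cam);P=pts(f);q=P[f['range_z']>0]
    q=q[(abs(q[:,0]-520)<150)&(abs(q[:,1]-352)<105)&(q[:,2]>140)&(q[:,2]<330)]
    rng=np.random.default_rng(0);best=None
    for _ in range(400):
        a=q[rng.choice(len(q),3,False)];n=np.cross(a[1]-a[0],a[2]-a[0]);n/=np.linalg.norm(n)+1e-9
        k=abs((q-a[0])@n)<2
        if best is None or k.sum()>best.sum():best=k
    i=q[best];n=np.linalg.svd(i-i.mean(0),full_matrices=False)[2][2];n*=np.sign(n[2]);print(cam,best.sum(),n,np.degrees(np.arccos(n[2])))
f=dict(np.load('f_scene.npz'))
im=f['image'][:,:,::-1];cv2.imwrite('pics/f_crop.png',cv2.resize(im[190:430,330:570],(600,600),interpolation=cv2.INTER_CUBIC))
E
python3 ang.py
```

```text
[504.918 352.866 301.407] [-9.714 -4.212  2.369] 0.12495283887609121
scene 9354 [0.561 0.021 0.827] 34.17353396149608
top 1933 [0.554 0.025 0.832] 33.6470147922299
```

View pics/f_crop.png

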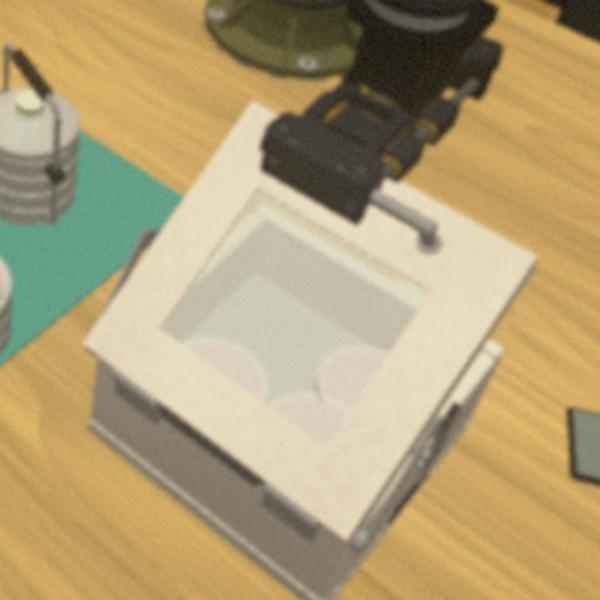

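The lid is open at about 34.3°, held by the gripper, and the sampler still stands on the mat at crop (35,150). A small correction is needed: about +0.8° and slightly inward.

Emit:
apply_moves --increments '[1,0,0.02,-0.003,0,1,0,0.042,-0.006,0,1,0,0.042,-0.006,0,1,0,0.042,-0.006,0,1,0,0.042,-0.006,0]'

```text
clock: 21.78
ee_pos: [507.3, 352.9, 303.1]
orientation: [[-0.049, 0.999, -0.006], [0.999, 0.049, -0.001], [-0.001, -0.006, -1.0]]
contact_force: [-11.9, -5.8, 6.3]
grip_width: 0.125
grip_force: 30.0
```

```bash
python3 ang.py
```

```text
[507.33  352.947 303.053] [-11.892  -5.797   6.349] 0.12487963481863516
scene 9320 [0.571 0.021 0.821] 34.814088494346784
top 1844 [0.574 0.023 0.818] 35.06849111191571
```

Emit:
apply_moves --increments '[1,0,0,0,0,1,0,0,0,0,1,0,0,0,0,1,0,0,0,0,1,0,0,0,0]'

```text
clock: 22.3
ee_pos: [507.3, 353.0, 303.0]
orientation: [[-0.049, 0.999, -0.006], [0.999, 0.049, -0.001], [-0.001, -0.006, -1.0]]
contact_force: [-12.7, -6.5, 6.4]
grip_width: 0.124
grip_force: 30.0
```

```bash
python3 ang.py; python3 - <<'E'
from h import *
print(robot.sense()['joint_velocities'])
E
```

```text
[507.277 353.007 303.02 ] [-12.73   -6.531   6.396] 0.12390416411725662
scene 9340 [0.573 0.019 0.82 ] 34.9531113066
top 1874 [0.57  0.03  0.821] 34.815515490837946
[ 0.06847068 -0.00673643  0.06363037  0.08441465  0.02507178 -0.03324967
 -0.06877156]
```

The lid holds steady at 34.9°, so I'm handing in.

```bash
python3 -c "
from station import ticket
print(ticket.sign_off())"
```

```text
the job is handed in; nothing more can be done
None
```

The air sampler stands upright and released on the bench mat's near half, the arm is holding the incubator lid steady at about 35° (34.8–35.0° by camera), and the job was handed in at about 22 s; no verdict came back.

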